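# Reload the staining rack in order

### The arm

A 6-joint arm with a two-finger parallel gripper is mounted at the origin on a cart in front of the work surface, level with it; the furniture and walls round the work are solid. World frame = base frame: x ahead of the robot, y to its left, z up, the work surface at z = 0. Lengths are in m, angles in degrees, forces in N, time in s.
With the tool pointing down it reaches from about 0.4 to 0.825 m from the base axis. Payload 7 kg.
Tool frame: the origin (TCP) lies between the finger pads; the fingertips stand ctrl.tip_extent ahead of it and the grasp point (between the pads) lies 2 mm behind it (ctrl.tip_extent is the distance from the TCP to the fingertips, in m); z points along the fingers, y is the direction in which the jaws open and shut (so a half turn about z gives the same grasp; the last joint's range is limited). The gripper opens to 88 mm and grips with 3 to 60 N. Pads are 19 mm wide; open, the fingers measure 130 mm over their backs; the gripper's body (78 mm by 193 mm) begins 47 mm behind the grasp point.
Start: joints at [91.851, 20.546, 0.682, 0, -70.136, -16.507], TCP at [0.171, 0.653, 0.244] pointing down, gripper open.
Joint ranges: [-176.03, 176.03], [-82.01, 121.73], [-58.28, 71.71], [-173.87, 95.51], [-174.79, -0.11], [-173.66, 173.66]. Speed limits (degrees/s): [136.94, 136.94, 172.46, 180, 180, 180].

### API

Orientations are given as [roll, pitch, yaw] about the fixed x, y, z axes, in that order (R = Rz(yaw) Ry(pitch) Rx(roll)).
In Python, from plant import ctrl gives the robot as it stands.
- The arm moves only by the shell command python3 -m handwheel 'ROWS' [OPENING]. ROWS is JSON, a list of rows, each a list of 6 numbers: the shift along the tool's x, y, z in m, then the turn, a rotation vector about the tool's x, y, z in rad. In form: [[dx, dy, dz, ax, ay, az], ...]. A call has 1 to 8 rows; each row is the pose to reach, as a shift and turn from the pose commanded when the call began, along the tool's axes at that moment; what a row does not reach only later rows make up. A row lasts 1/8 s, in which the tool goes at most 62.5 mm and 10.7 degrees, less where a joint would pass 70% of its speed; a pose out of reach is approached as far as the arm can. A call with a gripper value outside its range is refused whole. OPENING is the closure, from -1 (fully open) to 1 (shut), so that 0 is half open, set as the call begins (- or left out, the last holds). The fingers move at their own pace and stop on an object; the grip force is fixed at half the most. Time passes only in rows, so rows that repeat a pose let the fingers close. It gives the time, the measured TCP pose, the force and the opening at its end, in the units of the state.
- ctrl.get_obs(): the state, without advancing time (a new reading comes with each control period).
- ctrl.snapshot(name): name is "side" or "top"; returns a dict with "img" (480x640x3 uint8, blue, green, red), "fx", "fy", "cx", "cy" (pixels), "R" (3x3) and "t" (3): a world point X has camera coordinates R X + t. Camera axes: x right, y down, z forward; pixel columns grow to the right and rows downward; lengths in m; the calibration is good to about 2 mm. A picture is of the moment at which its call begins. There is no depth.
- ctrl.close_job(): hands the job in, once; it reports no verdict.
The state is a dict: "clock": time; "joint_pos": joint angles; "qvel": joint speeds; "tau": joint torques, N m; "tool_pos": TCP position; "orientation": TCP orientation; "force": force on the tool from outside, world axes, zero at the start; "moment": the same for the moment, N m; "opening": finger opening in m.
Only numpy, scipy, OpenCV 4.12 (cv2) and the standard library are available. Lean on these libraries where they do the work, as an engineer would, in place of code of your own. Each camera call takes 0.05 s, during which the arm holds its last target.

### The job

Move the four containers from the white storage rack to the empty aluminium staining rack, keeping their order as counted from the red end cap: the one next to the red end of the storage rack goes into the pocket next to the red end of the staining rack, and so on to the grey end. Stand each upright, flat on the floor and near the middle of its own pocket, and never lay or knock one over on the way.

Things in the scene. Friction and masses are not known exactly. Their poses are not given: they have to be found in the camera images.
- stain_a_mid (a point): Dropper bottle of dark purple stain with a white cap: 34 mm diameter body up to 65 mm, then a 20 mm wide neck and cap, 89 mm tall in all, about 70 g, loose, upright. The point lies on its axis half-way up, 44.5 mm above its underside; z is its axis. Grip it round the body. Similar bottles at the back of the bench are no part of the job.
- stain_b_mid (a point): Dropper bottle of dark red stain with a red cap: 34 mm diameter body up to 65 mm, then a 20 mm wide neck and cap, 89 mm tall in all, about 70 g, loose, upright. The point lies on its axis half-way up, 44.5 mm above its underside; z is its axis. Grip it round the body. Similar bottles at the back of the bench are no part of the job.
- oil_bottle_mid (a point): Brown dropper bottle with a black cap: 34 mm diameter body up to 50 mm, then a 20 mm wide neck and cap, 70 mm tall in all, about 60 g, loose, upright. The point lies on its axis half-way up, 35 mm above its underside; z is its axis. Grip it round the body. Similar bottles at the back of the bench are no part of the job.
- specimen_jar_mid (a point): Translucent whitish specimen jar with a fixed flat lid: 40 mm diameter body, 43 mm lid (the top 12 mm), 48 mm tall in all, about 50 g, loose, upright. The point lies on its axis half-way up, 24 mm above its underside; z is its axis.
- disc_purple: Purple disc, 58 mm across and 3 mm thick, fixed in the white storage rack; the dark purple bottle stands on it at the start. Which disc lies where along the rack differs from start to start. Origin at the centre of the disc's underside, 13 mm above the worktop (disc top at 16 mm); z up, y along the rack's length. The disc stays when its container is taken away.
- disc_red: Red disc, 58 mm across and 3 mm thick, fixed in the white storage rack; the dark red bottle with the red cap stands on it at the start. Which disc lies where along the rack differs from start to start. Origin at the centre of the disc's underside, 13 mm above the worktop (disc top at 16 mm); z up, y along the rack's length. The disc stays when its container is taken away.
- disc_orange: Orange disc, 58 mm across and 3 mm thick, fixed in the white storage rack; the brown bottle stands on it at the start. Which disc lies where along the rack differs from start to start. Origin at the centre of the disc's underside, 13 mm above the worktop (disc top at 16 mm); z up, y along the rack's length. The disc stays when its container is taken away.
- disc_green: Green disc, 58 mm across and 3 mm thick, fixed in the white storage rack; the specimen jar stands on it at the start. Which disc lies where along the rack differs from start to start. Origin at the centre of the disc's underside, 13 mm above the worktop (disc top at 16 mm); z up, y along the rack's length. The disc stays when its container is taken away.
- storage_red_end: Red end cap, 80 x 16 x 30 mm, fixed at either end of the white storage rack; the other end has a grey cap. Origin at the centre of its underside, on the worktop; y along the rack (either way), z up. The board (276 x 76 mm, fixed) has four places in a row, at 44, 112, 180 and 248 mm from this point towards the grey cap.
- staining_rack: Aluminium staining rack, fixed, 308 x 80 mm with its 30 mm high end caps. Four square pockets in a row, 60 mm inside, black floor 8 mm and rim 13 mm above the worktop. Origin at the centre of its underside, on the worktop; z up, y along its length. Pocket centres at x = 0, y = +102 (next to the red end cap, at +y), +34, -34 and -102 mm (next to the grey cap).
There are look-alikes about, which are no part of the job. What is shaped like the part that bears oil_bottle_mid but green or orange is not meant. Of the things that look like the part that bears stain_a_mid, the smaller one is meant.

How it is judged (in metres and radians):
At the end, for the whole second after the job is handed in: Each container stands at rest and upright (within 0.1 rad) on the floor of the staining rack's pocket with the same number, counted from the red end, as the place on the storage rack where it began; its axis is within 14 mm of the pocket's centre along and across the rack, its height within 4 mm (((horizontal distance between disc_purple and storage_red_end between 0.014 and 0.074 m and y of stain_a_mid in the frame of staining_rack between 0.088 and 0.116 m) or (horizontal distance between disc_purple and storage_red_end between 0.082 and 0.142 m and y of stain_a_mid in the frame of staining_rack between 0.02 and 0.048 m) or (horizontal distance between disc_purple and storage_red_end between 0.15 and 0.21 m and y of stain_a_mid in the frame of staining_rack between -0.048 and -0.02 m) or (horizontal distance between disc_purple and storage_red_end between 0.218 and 0.278 m and y of stain_a_mid in the frame of staining_rack between -0.116 and -0.088 m)) and x of stain_a_mid in the frame of staining_rack between -0.014 and 0.014 m and z of stain_a_mid in the frame of staining_rack between 0.0485 and 0.0565 m and angle between each of stain_a_mid, stain_b_mid, oil_bottle_mid, specimen_jar_mid's own z axis and vertical below 0.1 rad and linear speed of each of stain_a, stain_b, oil_bottle, specimen_jar below 0.02 m/s and ((horizontal distance between disc_red and storage_red_end between 0.014 and 0.074 m and y of stain_b_mid in the frame of staining_rack between 0.088 and 0.116 m) or (horizontal distance between disc_red and storage_red_end between 0.082 and 0.142 m and y of stain_b_mid in the frame of staining_rack between 0.02 and 0.048 m) or (horizontal distance between disc_red and storage_red_end between 0.15 and 0.21 m and y of stain_b_mid in the frame of staining_rack between -0.048 and -0.02 m) or (horizontal distance between disc_red and storage_red_end between 0.218 and 0.278 m and y of stain_b_mid in the frame of staining_rack between -0.116 and -0.088 m)) and x of stain_b_mid in the frame of staining_rack between -0.014 and 0.014 m and z of stain_b_mid in the frame of staining_rack between 0.0485 and 0.0565 m and ((horizontal distance between disc_orange and storage_red_end between 0.014 and 0.074 m and y of oil_bottle_mid in the frame of staining_rack between 0.088 and 0.116 m) or (horizontal distance between disc_orange and storage_red_end between 0.082 and 0.142 m and y of oil_bottle_mid in the frame of staining_rack between 0.02 and 0.048 m) or (horizontal distance between disc_orange and storage_red_end between 0.15 and 0.21 m and y of oil_bottle_mid in the frame of staining_rack between -0.048 and -0.02 m) or (horizontal distance between disc_orange and storage_red_end between 0.218 and 0.278 m and y of oil_bottle_mid in the frame of staining_rack between -0.116 and -0.088 m)) and x of oil_bottle_mid in the frame of staining_rack between -0.014 and 0.014 m and z of oil_bottle_mid in the frame of staining_rack between 0.039 and 0.047 m and ((horizontal distance between disc_green and storage_red_end between 0.014 and 0.074 m and y of specimen_jar_mid in the frame of staining_rack between 0.088 and 0.116 m) or (horizontal distance between disc_green and storage_red_end between 0.082 and 0.142 m and y of specimen_jar_mid in the frame of staining_rack between 0.02 and 0.048 m) or (horizontal distance between disc_green and storage_red_end between 0.15 and 0.21 m and y of specimen_jar_mid in the frame of staining_rack between -0.048 and -0.02 m) or (horizontal distance between disc_green and storage_red_end between 0.218 and 0.278 m and y of specimen_jar_mid in the frame of staining_rack between -0.116 and -0.088 m)) and x of specimen_jar_mid in the frame of staining_rack between -0.014 and 0.014 m and z of specimen_jar_mid in the frame of staining_rack between 0.028 and 0.036 m); the robot touches nothing.
It fails at once if a container is tipped over (more than 0.8 rad) (angle between any of stain_a_mid, stain_b_mid, oil_bottle_mid, specimen_jar_mid's own z axis and vertical above 0.8 rad).
It also fails if it takes over 109 s, if anything falls off the work surface, if the arm or the gripper's body presses on something with over 40 N, if the wrist force passes 120 N, or if a joint passes its speed limit or range.

## Working session

There is one attempt and no reset: what is moved stays moved. The work goes in short steps, Python scripts to look and compute and a shell command to move; the robot and the scene stay as the last step left them, time stands still between calls to the robot, and variables do not carry over. Pictures are saved under pics/ and viewed, and the job is handed in when it is done.

```bash
mkdir -p pics; python3 - <<'E'
from plant import ctrl
import cv2
for n in("top","side"):
    s=ctrl.snapshot(n); cv2.imwrite(f"pics/{n}0.png",s["img"])
    print(n,s["fx"],s["fy"],s["cx"],s["cy"],s["R"],s["t"])
print(ctrl.get_obs(),ctrl.tip_extent)
E
```

```text
top 604.0365843314885 604.0365843314885 324.37006068354026 234.8167402473215 [[ 0.01771748 -0.99974277  0.01415916]
 [-0.98957253 -0.01955829 -0.14270137]
 [ 0.14294159 -0.0114832  -0.98966451]] [-0.0592682   0.47861631  1.27100351]
side 597.2245923546485 597.2245923546485 315.91006129699247 241.73054096725767 [[ 0.9998476   0.01075005  0.01375577]
 [ 0.01693251 -0.4052544  -0.91404714]
 [-0.00425147  0.91414075 -0.40537466]] [-0.46269728  0.03417264  1.37108469]
{'clock': 0.1, 'joint_pos': array([ 9.18497151e+01,  2.05878188e+01,  6.41816024e-01, -1.53374167e-02,
       -7.01370021e+01, -1.65058140e+01]), 'qvel': array([ 0.11988866, -0.16628225,  0.20180992, -0.04024974, -0.04192263,
        0.02793346]), 'tau': array([-2.09926337e-03, -5.84162378e+01,  2.93753189e+01,  7.01554433e+00,
        1.02132460e-02, -4.06523191e-05]), 'tool_pos': array([0.17073184, 0.65264935, 0.24273963]), 'orientation': array([ 1.79916319e+02, -9.75964630e-03, -1.46613134e+01]), 'force': array([-0.42815511,  0.34237122,  0.73136392]), 'moment': array([-0.01374483,  0.06673649, -0.00184116]), 'opening': 0.0877962665878725} 0.017
```

View pics/top0.png

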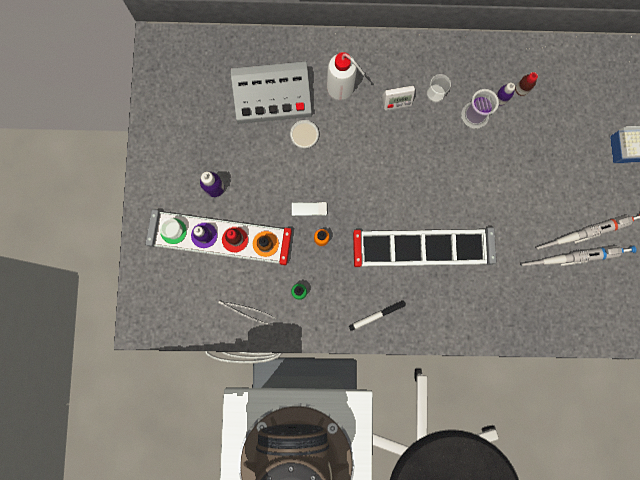

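View pics/side0.png

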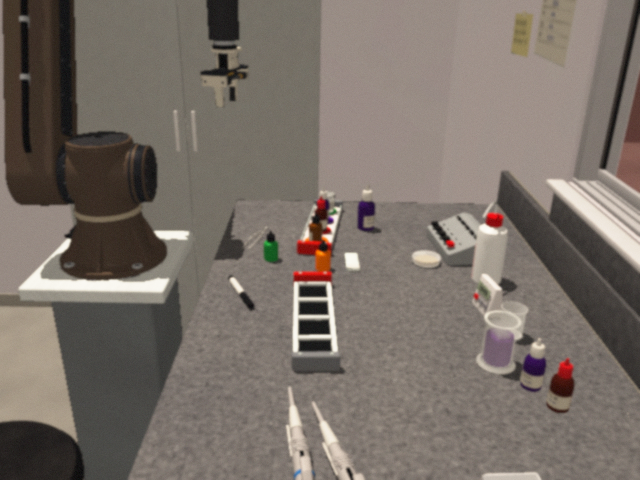

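```bash
python3 - <<'E'
import cv2
i=cv2.imread("pics/top0.png")
a=cv2.resize(i[165:275,140:300],None,fx=5,fy=5,interpolation=cv2.INTER_CUBIC);cv2.imwrite("pics/c1.png",a)
a=cv2.resize(i[215:280,345:505],None,fx=5,fy=5,interpolation=cv2.INTER_CUBIC);cv2.imwrite("pics/c2.png",a)
E
```

```text
(no output)
```

View pics/c1.png

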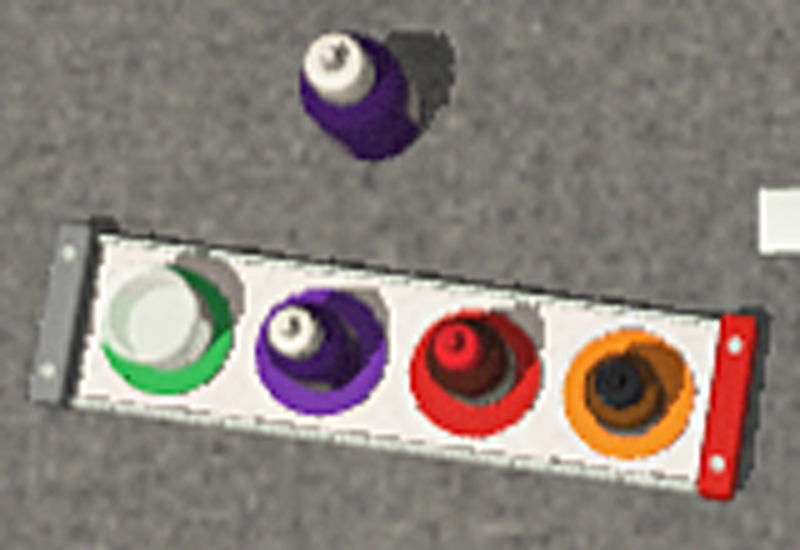

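View pics/c2.png

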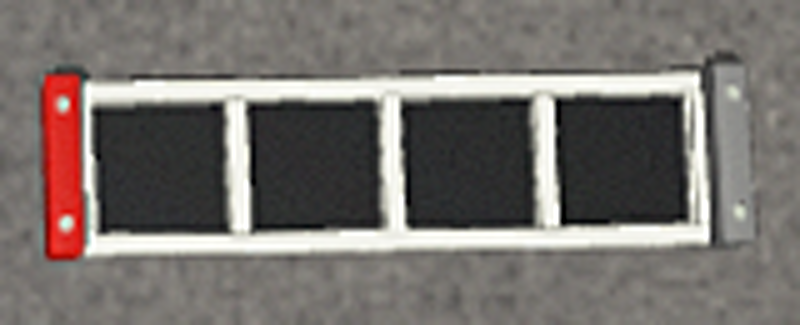

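```bash
cat > h.py <<'E'
import numpy as np,cv2
from plant import ctrl
K=None
def cam(n,save=None):
    s=ctrl.snapshot(n)
    if save: cv2.imwrite(save,s["img"])
    return s
def px2w(s,u,v,z):
    d=np.array([(u-s["cx"])/s["fx"],(v-s["cy"])/s["fy"],1]); R=np.array(s["R"]);t=np.array(s["t"])
    o=-R.T@t; d=R.T@d; return o+d*(z-o[2])/d[2]
def w2px(s,X):
    c=(np.array(s["R"])@np.atleast_2d(X).T).T+np.array(s["t"]); return np.c_[c[:,0]/c[:,2]*s["fx"]+s["cx"],c[:,1]/c[:,2]*s["fy"]+s["cy"]]
def circ(s,img,x,y,z,r,col,off,sc=5):
    a=np.linspace(0,2*np.pi,60)
    p=w2px(s,np.c_[x+r*np.cos(a),y+r*np.sin(a),0*a+z]); p=(p-off+.5)*sc-.5
    cv2.polylines(img,[np.round(p).astype(int)],True,col,1)
def crop(s,x0,y0,x1,y1,sc=5): return cv2.resize(s["img"][y0:y1,x0:x1],None,fx=sc,fy=sc,interpolation=cv2.INTER_CUBIC)
E
python3 - <<'E'
from h import *
s=cam("top")
o=np.array([140,165])
def f(u,v,z,o=o): return px2w(s,(u+.5)/5-.5+o[0],(v+.5)/5-.5+o[1],z)[:2]
D={}
for n,u,v in [("orange",628,393),("red",476,372),("purple",322,351),("green",169,329)]: D[n]=f(u,v,.016);print(n,D[n].round(4))
C={}
for n,u,v,z in [("oil",617,383,.086),("b",458,340,.105),("a",292,328,.105),("jar",155,307,.064)]: C[n]=f(u,v,z);print(n,C[n].round(4))
P=[f(u,v,.03) for u,v in [(735,344),(717,464),(69,253),(48,370)]]
print(np.round(P,4), (P[0]+P[1])/2,(P[2]+P[3])/2)
o2=np.array([345,215])
for c in [(63,104),(66,223),(734,93),(740,211)]: print(f(*c,.03,o2).round(4))
for c in [(95,105),(226,102),(236,229),(103,233),(556,95),(685,95),(688,220),(559,226)]: print(f(*c,.008,o2).round(4))
img=crop(s,140,165,300,275)
circ
for n in D: circ(s,img,*D[n],.016,.029,(255,255,0),o)
for n,H,r in(("oil",.086,.01),("b",.105,.01),("a",.105,.01),("jar",.064,.0215)):
    circ(s,img,*C[n],H,r,(255,255,255),o)
    circ(s,img,*C[n],.016,.017 if n!="jar" else .02,(0,255,0),o)
    circ(s,img,*C[n],{"oil":.066,"b":.081,"a":.081,"jar":.052}[n],.017 if n!="jar" else .0215,(255,0,255),o)
cv2.imwrite("pics/ov1.png",img)
E
```

```text
orange [0.4613 0.0785]
red [0.4692 0.1451]
purple [0.4772 0.2127]
green [0.4856 0.2799]
oil [0.4564 0.0771]
b [0.4703 0.1407]
a [0.4739 0.2085]
jar [0.4878 0.2747]
[[0.4818 0.0316]
 [0.4294 0.038 ]
 [0.516  0.3216]
 [0.4646 0.3276]] [0.4555979  0.03478404] [0.49031021 0.32459165]
[ 0.4805 -0.1216]
[ 0.4286 -0.1235]
[ 0.4911 -0.4142]
[ 0.4394 -0.4157]
[ 0.4835 -0.1372]
[ 0.486  -0.1952]
[ 0.4297 -0.1997]
[ 0.4268 -0.1412]
[ 0.492  -0.3415]
[ 0.4931 -0.3988]
[ 0.4375 -0.3991]
[ 0.4337 -0.3421]
```

View pics/ov1.png

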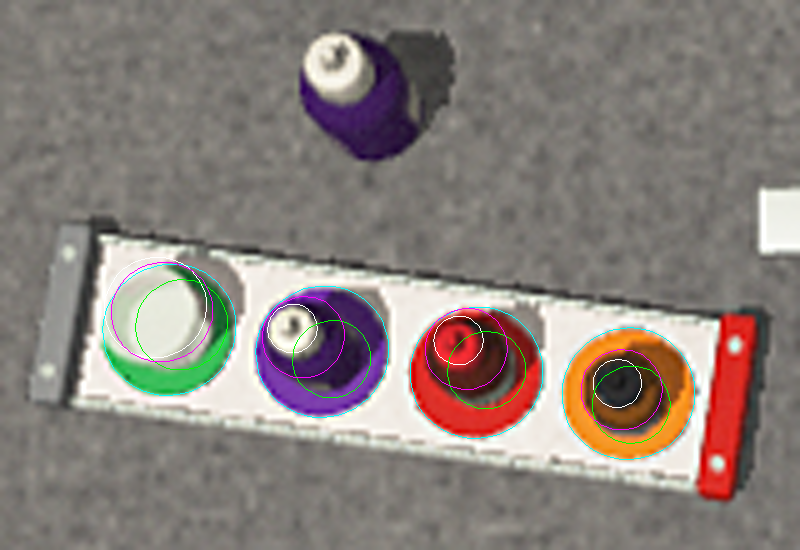

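```bash
python3 - <<'E'
from h import *
import cv2
s=cam("top"); t=cam("side")
a=crop(t,300,180,400,255,8); cv2.imwrite("pics/side_c.png",a)
o=np.array([140,165])
for z in(.1,.11,.12): print(z,px2w(s,(334+.5)/5-.5+140,(62+.5)/5-.5+165,z))
print("base near edge",px2w(s,(378+.5)/5-.5+140,(158+.5)/5-.5+165,0))
print("orange lookalike",px2w(s,322,237,.07),"green",px2w(s,299,290,.07))
E
```

```text
0.1 [0.58659451 0.19742678 0.1       ]
0.11 [0.58420171 0.1955301  0.11      ]
0.12 [0.58180891 0.19363342 0.12      ]
base near edge [0.56701445 0.194786   0.        ]
orange lookalike [ 0.46981785 -0.04498389  0.07      ] green [0.35788606 0.00068584 0.07      ]
```

View pics/side_c.png

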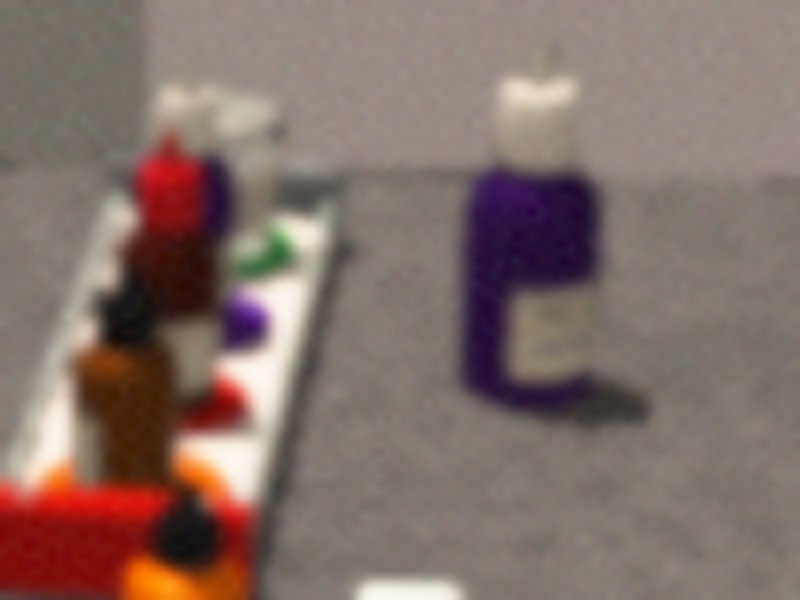

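```bash
cat >> h.py <<'E'
from scipy.spatial.transform import Rotation as Ro
def go(x,y,z,yaw):
    o=ctrl.get_obs(); R=Ro.from_euler("xyz",o["orientation"],degrees=True)
    T=Ro.from_euler("xyz",[180,0,yaw],degrees=True)
    d=R.inv().apply(np.array([x,y,z])-o["tool_pos"]); w=(R.inv()*T).as_rotvec()
    print("t",o["clock"],"pos",o["tool_pos"].round(4),"rpy",o["orientation"].round(2),"q",o["joint_pos"].round(1))
    print("row",d.round(4),w.round(4),"nrows",max(np.linalg.norm(d)/.0625,np.linalg.norm(w)/np.radians(10.7)))
E
python3 -c "
from h import *
go(.4564,.0771,.2,-96.8)"
```

```text
t 0.25 pos [0.1708 0.6528 0.2431] rpy [179.96  -0.   -14.66] q [ 91.9  20.6   0.7  -0.  -70.1 -16.5]
row [0.4221 0.4847 0.0435] [ 6.0000e-04 -6.0000e-04  1.4336e+00] nrows 10.306434335137737
```

```bash
python3 -m handwheel '[[0.422,0.485,0.043,0,0,1.434],[0.422,0.485,0.043,0,0,1.434],[0.422,0.485,0.043,0,0,1.434],[0.422,0.485,0.043,0,0,1.434],[0.422,0.485,0.043,0,0,1.434],[0.422,0.485,0.043,0,0,1.434],[0.422,0.485,0.043,0,0,1.434],[0.422,0.485,0.043,0,0,1.434]]' -1; python3 -c "
from h import *
go(.4564,.0771,.2,-96.8)"
```

```text
clock: 1.25
tool_pos: [0.3929, 0.2043, 0.2105]
orientation: [-180.0, 0.1, -97.1]
force: [1.4, 0.8, -0.4]
opening: 0.0879
t 1.25 pos [0.3929 0.2043 0.2105] rpy [-1.7996e+02  5.0000e-02 -9.7060e+01] q [ 53.1  -0.4 -30.    0.  -60.4 -60.2]
row [ 0.1184 -0.0787  0.0104] [-0.0007  0.0009 -0.0045] nrows 2.280646892868572
```

```bash
python3 -m handwheel '[[0.118,-0.079,0.01,0,0,-0.0045],[0.118,-0.079,0.01,0,0,-0.0045],[0.118,-0.079,0.01,0,0,-0.0045],[0.118,-0.079,0.01,0,0,-0.0045],[0.118,-0.079,0.01,0,0,-0.0045]]' -1; python3 -c "
from h import *
go(.4564,.0771,.05,-96.8)
cam('top','pics/t1.png')"
```

```text
clock: 1.88
tool_pos: [0.4567, 0.0799, 0.2003]
orientation: [-180.0, 0.0, -96.6]
force: [0.7, 0.0, 0.4]
opening: 0.0877
t 1.875 pos [0.4567 0.0799 0.2003] rpy [-1.7999e+02  1.0000e-02 -9.6560e+01] q [ 34.4   2.3 -28.6  -0.  -59.  -40.9]
row [ 0.0028 -0.      0.1503] [-0.0001  0.0002  0.0042] nrows 2.405240650739932
```

View pics/t1.png

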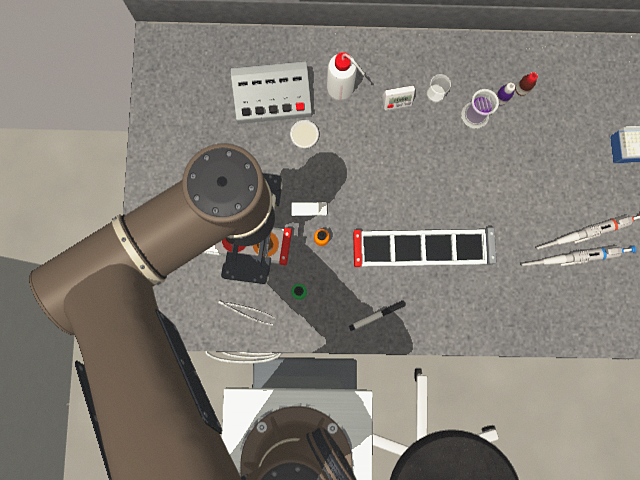

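```bash
python3 -m handwheel '[[0.003,0,0.05,0,0,0.004],[0.003,0,0.09,0,0,0.004],[0.003,0,0.12,0,0,0.004],[0.003,0,0.14,0,0,0.004],[0.003,0,0.15,0,0,0.004],[0.003,0,0.15,0,0,0.004],[0.003,0,0.15,0,0,0.004]]' -1; python3 -c "
from h import *
go(.4564,.0771,.05,-96.8)"
```

```text
clock: 2.8
tool_pos: [0.457, 0.0771, 0.051]
orientation: [-179.9, 0.0, -96.7]
force: [0.4, -0.2, 0.6]
opening: 0.0878
t 2.8 pos [0.457  0.0771 0.051 ] rpy [-1.7993e+02  5.0000e-02 -9.6750e+01] q [ 34.   13.8 -39.4   0.  -36.8 -40.8]
row [0.0001 0.0006 0.001 ] [-0.0012  0.0008  0.001 ] nrows 0.018687658335303354
```

Accurate. Close gently on the bottle.

```bash
python3 -m handwheel '[[0,0,0.001,0,0,0],[0,0,0.001,0,0,0],[0,0,0.001,0,0,0],[0,0,0.001,0,0,0],[0,0,0.001,0,0,0],[0,0,0.001,0,0,0],[0,0,0.001,0,0,0],[0,0,0.001,0,0,0]]' 1; python3 -c "
from h import *
go(.4564,.0771,.2,-96.8)"
```

```text
clock: 3.8
tool_pos: [0.4565, 0.0765, 0.0492]
orientation: [180.0, -0.0, -96.8]
force: [-0.1, -0.2, -0.0]
opening: 0.0331
t 3.8 pos [0.4565 0.0765 0.0492] rpy [180.    -0.   -96.79] q [ 34.   14.  -39.5   0.  -36.6 -40.8]
row [-0.0006  0.0002 -0.1508] [ 0.     -0.      0.0002] nrows 2.4131958883441387
```

```bash
python3 -m handwheel '[[0,0,-0.02,0,0,0],[0,0,-0.06,0,0,0],[0,0,-0.11,0,0,0],[0,0,-0.15,0,0,0],[0,0,-0.15,0,0,0]]'; python3 -c "
from h import *
go(.4563,-.1672,.2,-88)"
```

```text
clock: 4.42
tool_pos: [0.458, 0.0773, 0.2024]
orientation: [-179.7, 0.2, -96.8]
force: [0.1, 0.3, -0.8]
opening: 0.0331
t 4.425 pos [0.458  0.0773 0.2024] rpy [-179.7     0.21  -96.77] q [ 34.    2.1 -28.6   0.  -58.9 -40.8]
row [ 0.243  -0.0271  0.0016] [-0.0055  0.0033 -0.153 ] nrows 3.9127290551436134
```

```bash
python3 -m handwheel '[[0.04,-0.0045,0.0,0,0,-0.03],[0.09,-0.01,0.0,0,0,-0.06],[0.14,-0.016,0,0,0,-0.1],[0.19,-0.021,0,0,0,-0.153],[0.23,-0.027,0,0,0,-0.153],[0.243,-0.028,0,0,0,-0.153],[0.243,-0.028,0,0,0,-0.153],[0.243,-0.028,0,0,0,-0.153]]'; python3 -c "
from h import *
go(.4563,-.1672,.042,-88)"
```

```text
clock: 5.42
tool_pos: [0.4554, -0.1675, 0.1988]
orientation: [180.0, 0.0, -88.0]
force: [0.7, 0.1, -0.5]
opening: 0.033
t 5.425 pos [ 0.4554 -0.1675  0.1988] rpy [ 1.7997e+02  1.0000e-02 -8.8010e+01] q [  3.1   4.6 -26.3  -0.  -59.1  -1.1]
row [-0.0002 -0.001   0.1568] [ 0.0006  0.0002 -0.0001] nrows 2.5089906065840055
```

```bash
python3 -m handwheel '[[0,-0.001,0.05,0,0,0],[0,-0.001,0.1,0,0,0],[0,-0.001,0.13,0,0,0],[0,-0.001,0.145,0,0,0],[0,-0.001,0.152,0,0,0],[0,-0.001,0.156,0,0,0],[0,-0.001,0.156,0,0,0],[0,-0.001,0.156,0,0,0]]'; python3 -c "
from h import *
go(.4563,-.1672,.0412,-88)"
```

```text
clock: 6.42
tool_pos: [0.457, -0.168, 0.0438]
orientation: [-179.9, -0.0, -88.0]
force: [0.2, -0.2, 0.8]
opening: 0.033
t 6.425 pos [ 0.457  -0.168   0.0438] rpy [-179.93   -0.    -88.02] q [  3.   16.4 -36.8   0.  -36.7  -1. ]
row [-0.0008  0.0007  0.0026] [-0.0012 -0.     -0.0003] nrows 0.045051956110668805
```

```bash
python3 -m handwheel '[[0,0,0.001,0,0,0],[0,0,0.002,0,0,0],[0,0,0.002,0,0,0],[0,0,0.002,0,0,0]]';  python3 -m handwheel '[[0,0,0,0,0,0],[0,0,0,0,0,0],[0,0,0,0,0,0],[0,0,0,0,0,0],[0,0,0,0,0,0]]' -1; python3 -c "
from h import *
go(.4703,.1407,.2,-96.8)"
```

```text
clock: 6.92
tool_pos: [0.4565, -0.1681, 0.0412]
orientation: [180.0, -0.0, -88.0]
force: [0.7, 0.3, -0.8]
opening: 0.0329
clock: 7.55
tool_pos: [0.4565, -0.1681, 0.0412]
orientation: [180.0, -0.0, -88.0]
force: [0.9, 0.4, -0.3]
opening: 0.0776
t 7.55 pos [ 0.4565 -0.1681  0.0412] rpy [180.    -0.   -88.02] q [  3.   16.6 -37.    0.  -36.4  -1. ]
row [-0.3081 -0.0244 -0.1588] [ 0.     -0.      0.1532] nrows 5.559693159359662
```

Raise, then move to the red bottle.

```bash
python3 -m handwheel '[[0,0,-0.04,0,0,0],[0,0,-0.1,0,0,0],[-0.02,0,-0.155,0,0,0.02],[-0.08,-0.006,-0.159,0,0,0.06],[-0.14,-0.01,-0.159,0,0,0.1],[-0.2,-0.016,-0.159,0,0,0.153],[-0.25,-0.02,-0.159,0,0,0.153],[-0.29,-0.024,-0.159,0,0,0.153]]';  python3 -m handwheel '[[-0.018,0,0,0,0,0],[-0.018,0,0,0,0,0],[-0.018,0,0,0,0,0],[-0.018,0,0,0,0,0]]'; python3 -c "
from h import *
go(.4703,.1407,.064,-96.8)
cam('top','pics/t2.png'); s=cam('side','pics/s2.png'); cv2.imwrite('pics/s2c.png',crop(s,240,180,400,300))"
```

```text
clock: 8.55
tool_pos: [0.4703, 0.1246, 0.2004]
orientation: [-180.0, 0.0, -96.7]
force: [1.1, -0.4, 0.0]
opening: 0.0875
clock: 9.05
tool_pos: [0.4726, 0.1394, 0.2002]
orientation: [180.0, -0.0, -96.9]
force: [1.0, -0.2, 0.3]
opening: 0.0872
t 9.05 pos [0.4726 0.1394 0.2002] rpy [179.99  -0.   -96.87] q [ 39.3   5.3 -25.4  -0.  -59.3 -46.2]
row [-0.001   0.0024  0.1362] [ 0.0001 -0.0001 -0.0012] nrows 2.1798320649755496
```

View pics/t2.png

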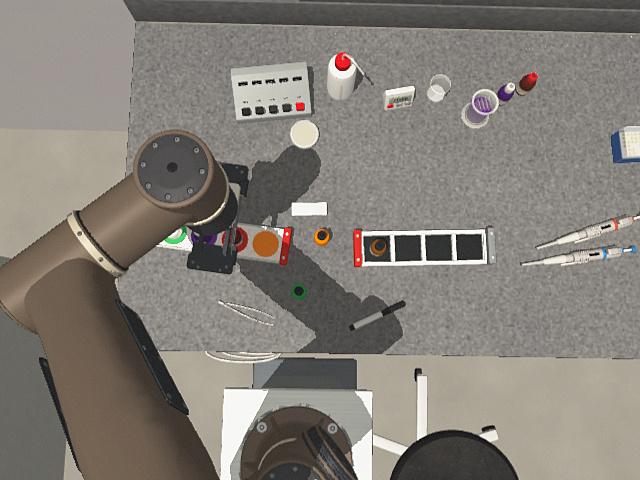

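View pics/s2c.png

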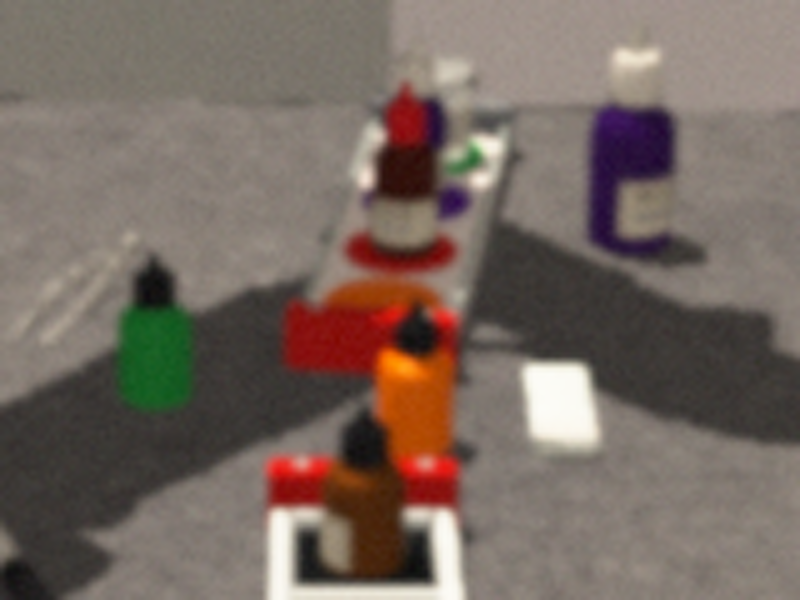

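```bash
python3 -m handwheel '[[-0.001,0.002,0.04,0,0,0],[-0.001,0.002,0.08,0,0,0],[-0.001,0.002,0.11,0,0,0],[-0.001,0.002,0.128,0,0,0],[-0.001,0.002,0.136,0,0,0],[-0.001,0.002,0.136,0,0,0],[-0.001,0.002,0.136,0,0,0]]' -1; python3 -m handwheel '[[0,0,0,0,0,0],[0,0,0,0,0,0],[0,0,0,0,0,0],[0,0,0,0,0,0],[0,0,0,0,0,0],[0,0,0,0,0,0],[0,0,0,0,0,0],[0,0,0,0,0,0]]' 1;python3 -c "
from h import *
go(.4703,.1407,.21,-96.8)
s=cam('top');print('oil at',px2w(s,378,246,.078))"
```

```text
clock: 10.02
tool_pos: [0.4713, 0.1419, 0.065]
orientation: [-179.9, 0.1, -96.8]
force: [0.6, -0.1, -0.0]
opening: 0.0877
clock: 11.02
tool_pos: [0.4708, 0.1417, 0.0642]
orientation: [180.0, -0.0, -96.8]
force: [-0.1, -0.7, -0.1]
opening: 0.033
t 11.025 pos [0.4708 0.1417 0.0642] rpy [180.    -0.   -96.79] q [ 39.7  14.9 -35.1  -0.  -40.  -46.5]
row [ 0.0011  0.0004 -0.1458] [ 0.0001 -0.      0.0002] nrows 2.333318073492182
oil at [ 0.45203625 -0.16209216  0.078     ]
```

```bash
python3 -m handwheel '[[0,0,-0.02,0,0,0],[0,0,-0.06,0,0,0],[0,0,-0.11,0,0,0],[0,0,-0.146,0,0,0],[0,0,-0.146,0,0,0]]'; python3 -c "
from h import *
go(.4588,-.2349,.21,-88)"
```

```text
clock: 11.7
tool_pos: [0.4722, 0.1426, 0.2132]
orientation: [-179.7, 0.2, -96.8]
force: [0.1, -0.3, -1.3]
opening: 0.033
t 11.7 pos [0.4722 0.1426 0.2132] rpy [-179.74    0.22  -96.77] q [ 39.7   4.4 -24.5   0.  -60.7 -46.5]
row [ 0.3764 -0.0312  0.0018] [-0.0048  0.0035 -0.1531] nrows 6.043446944908477
```

```bash
python3 -m handwheel '[[0.04,-0.0035,0.0,0,0,-0.03],[0.1,-0.008,0.0,0,0,-0.06],[0.16,-0.013,0,0,0,-0.1],[0.22,-0.018,0,0,0,-0.153],[0.28,-0.023,0,0,0,-0.153],[0.33,-0.027,0,0,0,-0.153],[0.365,-0.03,0,0,0,-0.153],[0.377,-0.032,0,0,0,-0.153]]';python3 -m handwheel '[[0,0,0,0,0,0],[0,0,0,0,0,0],[0,0,0,0,0,0]]'; python3 -c "
from h import *
go(.4588,-.2349,.0582,-88)
s=cam('top','pics/t3.png');cv2.imwrite('pics/t3c.png',crop(s,345,215,505,280))"
```

```text
clock: 12.7
tool_pos: [0.457, -0.238, 0.2088]
orientation: [179.9, 0.0, -88.2]
force: [-0.1, 0.2, -1.5]
opening: 0.0331
clock: 13.08
tool_pos: [0.4582, -0.2355, 0.2102]
orientation: [-180.0, 0.0, -87.9]
force: [-0.1, 0.1, -0.0]
opening: 0.0328
t 13.075 pos [ 0.4582 -0.2355  0.2102] rpy [-1.7999e+02  1.0000e-02 -8.7940e+01] q [ -5.3   6.9 -22.1  -0.  -61.    7.4]
row [-0.0006 -0.0006  0.152 ] [-0.0001  0.0001  0.001 ] nrows 2.432214534714955
```

View pics/t3c.png

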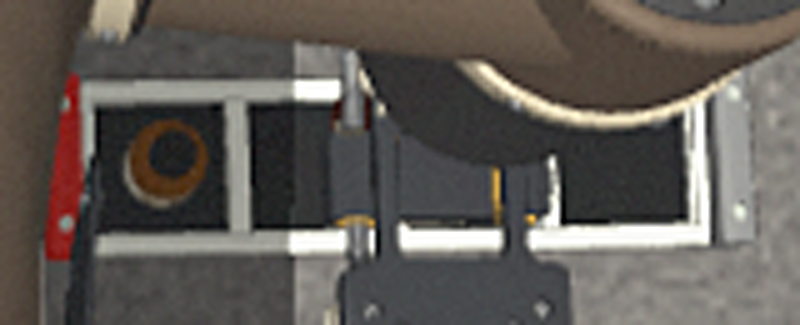

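```bash
python3 -m handwheel '[[-0.0006,-0.0006,0.05,0,0,0],[-0.0006,-0.0006,0.1,0,0,0],[-0.0006,-0.0006,0.13,0,0,0],[-0.0006,-0.0006,0.145,0,0,0],[-0.0006,-0.0006,0.15,0,0,0],[-0.0006,-0.0006,0.153,0,0,0],[-0.0006,-0.0006,0.1535,0,0,0],[-0.0006,-0.0006,0.1535,0,0,0]]'; python3 -m handwheel '[[0,0,0,0,0,0],[0,0,0,0,0,0]]'; python3 -c "
from h import *
go(.4588,-.2349,.0562,-88)"
```

```text
clock: 14.12
tool_pos: [0.459, -0.2359, 0.0574]
orientation: [-179.9, -0.0, -88.0]
force: [-0.5, 0.1, -0.9]
opening: 0.0333
clock: 14.38
tool_pos: [0.4587, -0.2359, 0.0569]
orientation: [-180.0, -0.0, -88.0]
force: [0.3, -0.2, -0.6]
opening: 0.033
t 14.375 pos [ 0.4587 -0.2359  0.0569] rpy [-179.97   -0.    -88.03] q [ -5.4  17.4 -32.5  -0.  -40.    7.4]
row [-0.001  -0.0002  0.0007] [-0.0004 -0.     -0.0005] nrows 0.019659064813044583
```

Release, rise, go to the jar next (so that the purple bottle can be gripped at an angle afterwards).

```bash
python3 -m handwheel '[[0,0,0.0005,0,0,0],[0,0,0.0005,0,0,0],[0,0,0.0005,0,0,0],[0,0,0.0005,0,0,0],[0,0,0.0005,0,0,0],[0,0,0.0005,0,0,0]]' -1; python3 -m handwheel '[[0,0,-0.02,0,0,0],[0,0,-0.06,0,0,0],[0,0,-0.12,0,0,0],[0,0,-0.15,0,0,0],[0,0,-0.15,0,0,0]]'; python3 -c "
from h import *
go(.4855,.276,.21,-77)"
```

```text
clock: 15.12
tool_pos: [0.4586, -0.2358, 0.0562]
orientation: [-180.0, -0.0, -88.0]
force: [-1.2, -0.1, -0.3]
opening: 0.0858
clock: 15.75
tool_pos: [0.46, -0.2361, 0.209]
orientation: [-179.7, -0.1, -88.0]
force: [0.7, -0.2, -1.1]
opening: 0.0877
t 15.75 pos [ 0.46   -0.2361  0.209 ] rpy [-1.7969e+02 -7.0000e-02 -8.8010e+01] q [ -5.4   7.  -22.2   0.  -60.5   7.4]
row [-0.5109 -0.0433 -0.0013] [-0.0053 -0.0017 -0.1922] nrows 8.203874597488898
```

```bash
python3 -m handwheel '[[-0.04,-0.003,0,0,0,0],[-0.1,-0.008,0,0,0,-0.02],[-0.16,-0.013,0,0,0,-0.05],[-0.22,-0.018,0,0,0,-0.1],[-0.28,-0.023,0,0,0,-0.15],[-0.34,-0.029,0,0,0,-0.192],[-0.40,-0.034,0,0,0,-0.192],[-0.45,-0.038,0,0,0,-0.192]]'; python3 -c "
from h import *
go(.4855,.276,.21,-77)"
```

```text
clock: 16.75
tool_pos: [0.4803, 0.2173, 0.2052]
orientation: [179.9, -0.0, -77.0]
force: [1.7, -0.8, -0.1]
opening: 0.0877
t 16.75 pos [0.4803 0.2173 0.2052] rpy [ 1.7993e+02 -3.0000e-02 -7.6970e+01] q [ 45.7   8.4 -21.   -0.  -60.7 -32.6]
row [-0.056  -0.0183 -0.0049] [ 0.0012 -0.0005  0.0005] nrows 0.9460970363491831
```

```bash
python3 -m handwheel '[[-0.04,-0.013,-0.003,0,0,0],[-0.056,-0.018,-0.003,0,0,0],[-0.056,-0.018,-0.003,0,0,0],[-0.056,-0.018,-0.003,0,0,0],[-0.056,-0.018,-0.003,0,0,0]]'; python3 -c "
from h import *
go(.4855,.276,.053,-77)
s=cam('side'); cv2.imwrite('pics/s4c.png',crop(s,240,180,400,300))"
```

```text
clock: 17.38
tool_pos: [0.4859, 0.2727, 0.2092]
orientation: [180.0, -0.0, -77.1]
force: [-0.4, -0.9, -0.5]
opening: 0.088
t 17.375 pos [0.4859 0.2727 0.2092] rpy [179.99  -0.   -77.08] q [ 49.4  11.  -17.2  -0.  -61.8 -36.5]
row [-0.0033 -0.0003  0.1562] [ 0.0002 -0.     -0.0015] nrows 2.499807498234516
```

View pics/s4c.png

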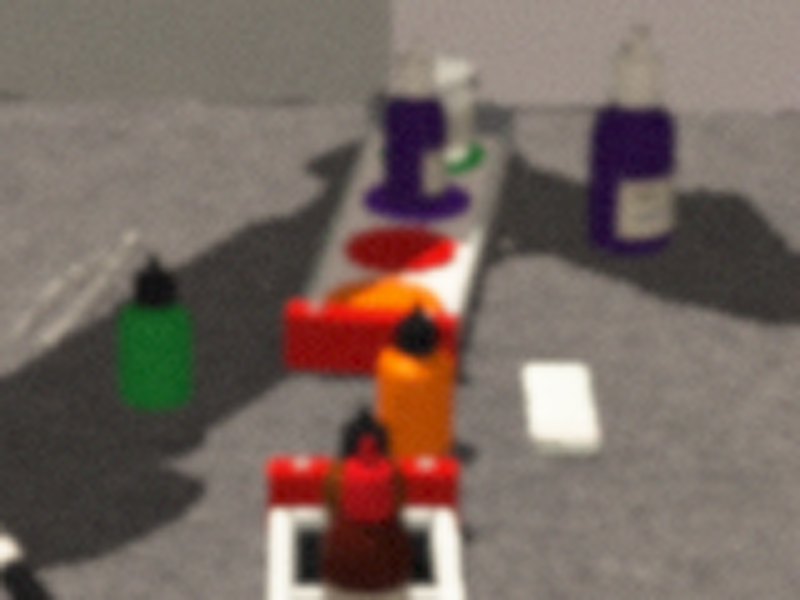

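```bash
python3 -m handwheel '[[-0.003,0,0.04,0,0,0],[-0.003,0,0.09,0,0,0],[-0.003,0,0.125,0,0,0],[-0.003,0,0.145,0,0,0],[-0.003,0,0.155,0,0,0],[-0.003,0,0.155,0,0,0],[-0.003,0,0.155,0,0,0]]' -1; python3 -m handwheel '[[0,0,0,0,0,0],[0,0,0,0,0,0],[0,0,0,0,0,0],[0,0,0,0,0,0],[0,0,0,0,0,0],[0,0,0,0,0,0],[0,0,0,0,0,0],[0,0,0,0,0,0]]' 1;python3 -c "
from h import *
go(.4855,.276,.21,-77)"
```

```text
clock: 18.3
tool_pos: [0.4859, 0.2771, 0.0552]
orientation: [-179.9, 0.1, -77.0]
force: [-0.9, 0.6, -0.1]
opening: 0.0875
clock: 19.3
tool_pos: [0.4854, 0.2768, 0.0542]
orientation: [-180.0, 0.0, -77.0]
force: [-0.2, 1.1, -0.6]
opening: 0.0419
t 19.3 pos [0.4854 0.2768 0.0542] rpy [-179.99    0.    -77.02] q [ 49.8  21.  -27.2   0.  -41.9 -36.8]
row [ 8.000e-04  1.000e-04 -1.558e-01] [-0.0001  0.0001 -0.0003] nrows 2.492192937440851
```

```bash
python3 -m handwheel '[[0,0,-0.015,0,0,0],[0,0,-0.05,0,0,0],[0,0,-0.1,0,0,0],[0,0,-0.14,0,0,0],[0,0,-0.156,0,0,0],[0,0,-0.156,0,0,0]]'; python3 -c "
from h import *
go(.4638,-.3706,.21,-88)
s=cam('top','pics/t5.png'); s=cam('side'); cv2.imwrite('pics/s5c.png',crop(s,200,60,400,220,4))"
```

```text
clock: 20.05
tool_pos: [0.4855, 0.277, 0.2115]
orientation: [-179.9, 0.1, -77.0]
force: [-1.0, 0.1, -1.7]
opening: 0.0418
t 20.05 pos [0.4855 0.277  0.2115] rpy [-1.7989e+02  9.0000e-02 -7.7030e+01] q [ 49.8  11.  -16.9  -0.  -62.  -36.8]
row [6.262e-01 1.665e-01 2.000e-04] [-0.0017  0.0018  0.1915] nrows 10.367799365534676
```

View pics/s5c.png

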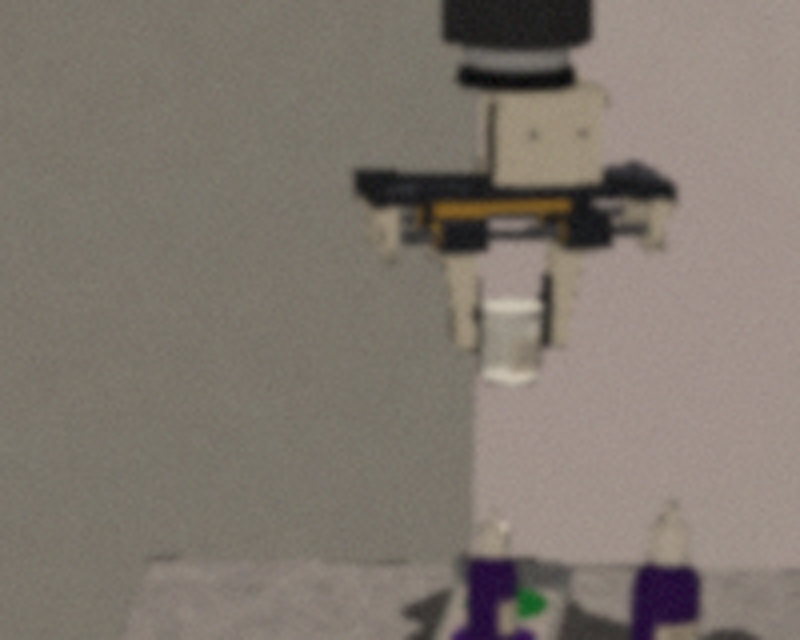

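Jar held upright. Carry it to pocket 4.

```bash
python3 -m handwheel '[[0.04,0.011,0,0,0,0.02],[0.1,0.0266,0,0,0,0.05],[0.16,0.0425,0,0,0,0.1],[0.22,0.0585,0,0,0,0.15],[0.28,0.0745,0,0,0,0.1915],[0.34,0.09,0,0,0,0.1915],[0.4,0.106,0,0,0,0.1915],[0.45,0.12,0,0,0,0.1915]]';  python3 -c "
from h import *
go(.4638,-.3706,.21,-88)"
```

```text
clock: 21.15
tool_pos: [0.4682, -0.1908, 0.2085]
orientation: [179.8, 0.0, -88.0]
force: [1.3, 0.4, -1.1]
opening: 0.0418
t 21.15 pos [ 0.4682 -0.1908  0.2085] rpy [ 1.7983e+02  2.0000e-02 -8.8030e+01] q [  0.1   6.2 -23.2  -0.  -60.8   1.9]
row [ 0.1796  0.0105 -0.0015] [ 0.0029  0.0003 -0.0006] nrows 2.878469801903233
```

```bash
python3 -m handwheel '[[0.05,0.003,0,0,0,0],[0.1,0.006,0,0,0,0],[0.14,0.008,0,0,0,0],[0.165,0.01,0,0,0,0],[0.175,0.0105,0,0,0,0],[0.175,0.0105,0,0,0,0],[0.175,0.0105,0,0,0,0]]';  python3 -c "
from h import *
go(.4638,-.3706,.0492,-88)"
```

```text
clock: 22.02
tool_pos: [0.465, -0.3631, 0.2098]
orientation: [180.0, 0.0, -88.0]
force: [-0.3, 1.0, -0.4]
opening: 0.042
t 22.025 pos [ 0.465  -0.3631  0.2098] rpy [ 1.7996e+02  3.0000e-02 -8.7960e+01] q [-19.   14.  -13.1  -0.  -62.9  21.1]
row [0.0075 0.0014 0.1606] [0.0006 0.0005 0.0007] nrows 2.572095529221393
```

```bash
python3 -m handwheel '[[0.0075,0.0014,0.03,0,0,0],[0.0075,0.0014,0.08,0,0,0],[0.0075,0.0014,0.12,0,0,0],[0.0075,0.0014,0.145,0,0,0],[0.0075,0.0014,0.157,0,0,0],[0.0075,0.0014,0.161,0,0,0],[0.0075,0.0014,0.162,0,0,0],[0.0075,0.0014,0.162,0,0,0]]'; python3 -m handwheel '[[0,0,0,0,0,0],[0,0,0,0,0,0]]';  python3 -c "
from h import *
go(.4638,-.3706,.0462,-88)"
```

```text
clock: 23.02
tool_pos: [0.4646, -0.3717, 0.0492]
orientation: [-179.9, -0.0, -88.0]
force: [-0.2, -0.3, -0.3]
opening: 0.0418
clock: 23.28
tool_pos: [0.4641, -0.3716, 0.0486]
orientation: [-180.0, -0.0, -88.0]
force: [0.0, 0.6, 0.0]
opening: 0.0417
t 23.275 pos [ 0.4641 -0.3716  0.0486] rpy [-1.7996e+02 -2.0000e-02 -8.8000e+01] q [-19.9  24.1 -22.8   0.  -43.1  21.9]
row [-0.001   0.0003  0.0024] [-0.0006 -0.0003  0.    ] nrows 0.04234017658004479
```

```bash
python3 -m handwheel '[[-0.001,0,0.001,0,0,0],[-0.001,0,0.002,0,0,0],[-0.001,0,0.002,0,0,0],[-0.001,0,0.002,0,0,0]]';  python3 -m handwheel '[[0,0,0,0,0,0],[0,0,0,0,0,0],[0,0,0,0,0,0],[0,0,0,0,0,0],[0,0,0,0,0,0],[0,0,0,0,0,0]]' -1; python3 -m handwheel '[[0,0,-0.02,0,0,0],[0,0,-0.06,0,0,0],[0,0,-0.12,0,0,0],[0,0,-0.165,0,0,0],[0,0,-0.165,0,0,0]]'; python3 -c "
from h import *
go(.4739,.2085,.21,-55)
s=cam('top','pics/t6.png')
s=cam('side'); cv2.imwrite('pics/s6c.png',crop(s,250,200,410,320,5))"
```

```text
clock: 23.78
tool_pos: [0.4639, -0.3705, 0.0462]
orientation: [180.0, -0.0, -88.0]
force: [-0.8, 0.7, 0.8]
opening: 0.0419
clock: 24.52
tool_pos: [0.4639, -0.3705, 0.0462]
orientation: [180.0, -0.0, -88.0]
force: [-0.4, 0.7, 0.4]
opening: 0.087
clock: 25.15
tool_pos: [0.4658, -0.3715, 0.2158]
orientation: [-179.6, -0.2, -88.0]
force: [-0.2, -0.3, -1.1]
opening: 0.0875
t 25.15 pos [ 0.4658 -0.3715  0.2158] rpy [-179.6    -0.22  -87.97] q [-19.8  14.  -12.4   0.1 -63.2  21.8]
row [-0.5794 -0.0286  0.0037] [-0.0057 -0.0057 -0.5754] nrows 9.281920875426934
```

View pics/t6.png

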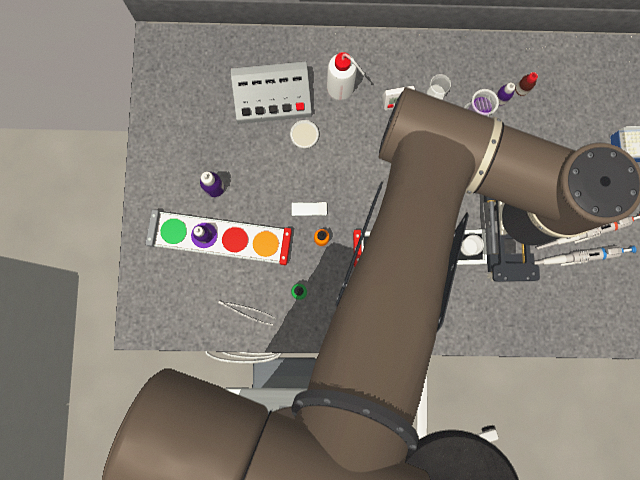

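View pics/s6c.png

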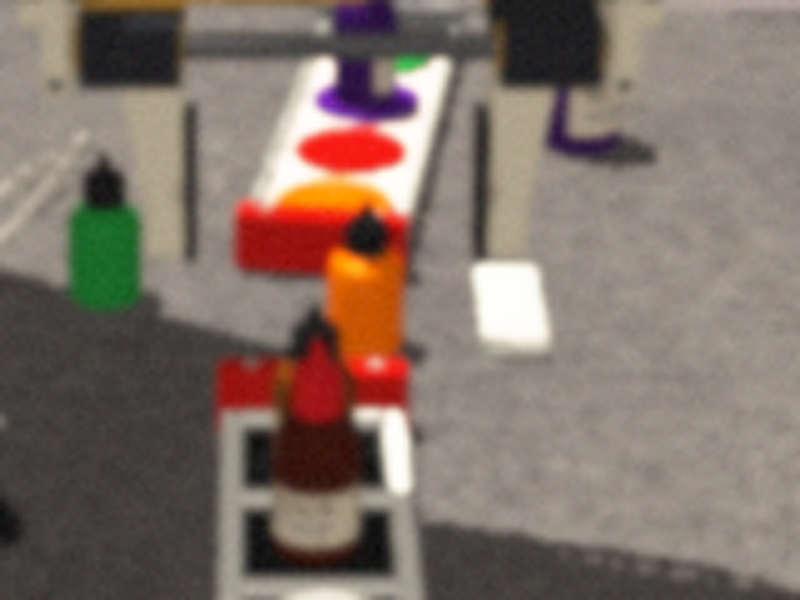

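```bash
python3 -m handwheel '[[-0.04,-0.002,0,0,0,0],[-0.1,-0.005,0,0,0,-0.05],[-0.16,-0.008,0,0,0,-0.1],[-0.22,-0.011,0,0,0,-0.2],[-0.28,-0.014,0,0,0,-0.3],[-0.34,-0.017,0,0,0,-0.4],[-0.4,-0.02,0,0,0,-0.5],[-0.46,-0.023,0,0,0,-0.575]]';  python3 -c "
from h import *
go(.4739,.2085,.21,-55)"
```

```text
clock: 26.25
tool_pos: [0.4697, 0.0916, 0.2099]
orientation: [179.9, 0.0, -54.9]
force: [1.2, 0.4, -0.2]
opening: 0.0875
t 26.25 pos [0.4697 0.0916 0.2099] rpy [ 1.7988e+02  1.0000e-02 -5.4880e+01] q [ 34.7   3.4 -26.1  -0.  -60.6   0.5]
row [-0.0932 -0.0706 -0.0002] [0.0022 0.0002 0.0021] nrows 1.8708897913193498
```

```bash
python3 -m handwheel '[[-0.04,-0.03,0,0,0,0],[-0.07,-0.053,0,0,0,0],[-0.089,-0.067,0,0,0,0],[-0.089,-0.067,0,0,0,0],[-0.089,-0.067,0,0,0,0],[-0.089,-0.067,0,0,0,0]]';  python3 -c "
from h import *
go(.4739,.2085,.064,-55)
s=cam('top','pics/t7.png')"
```

```text
clock: 27.0
tool_pos: [0.4747, 0.2003, 0.2111]
orientation: [180.0, -0.0, -55.1]
force: [0.2, -0.7, -0.0]
opening: 0.0877
t 27.0 pos [0.4747 0.2003 0.2111] rpy [179.98  -0.   -55.12] q [ 44.7   6.9 -22.   -0.  -61.1  -9.9]
row [-0.0072 -0.0041  0.1471] [ 0.0004 -0.     -0.0021] nrows 2.3568170930474452
```

View pics/t7.png

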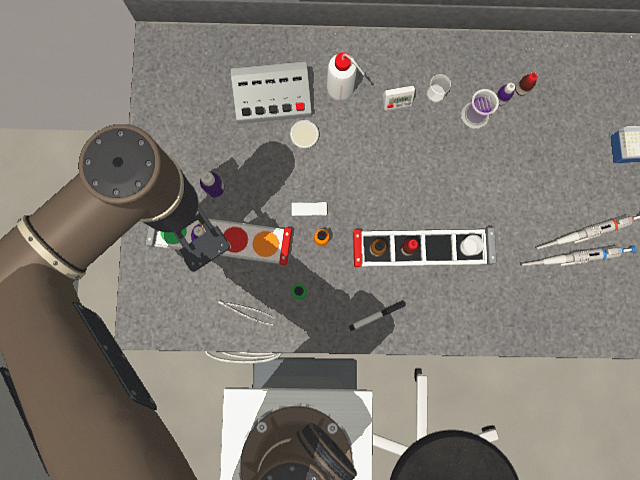

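```bash
python3 -m handwheel '[[-0.0072,-0.0041,0.01,0,0,-0.002],[-0.0072,-0.0041,0.03,0,0,-0.002],[-0.0072,-0.0041,0.07,0,0,-0.002],[-0.0072,-0.0041,0.11,0,0,-0.002],[-0.0072,-0.0041,0.135,0,0,-0.002],[-0.0072,-0.0041,0.146,0,0,-0.002],[-0.0072,-0.0041,0.146,0,0,-0.002],[-0.0072,-0.0041,0.146,0,0,-0.002]]' -1; python3 -m handwheel '[[0,0,0,0,0,0],[0,0,0,0,0,0],[0,0,0,0,0,0],[0,0,0,0,0,0],[0,0,0,0,0,0],[0,0,0,0,0,0],[0,0,0,0,0,0],[0,0,0,0,0,0]]' 1; python3 -c "
from h import *
go(.4739,.2085,.21,-55)"
```

```text
clock: 28.05
tool_pos: [0.4745, 0.2101, 0.0661]
orientation: [-179.9, 0.0, -54.9]
force: [-0.8, 1.0, 0.5]
opening: 0.0879
clock: 29.05
tool_pos: [0.474, 0.2097, 0.0652]
orientation: [-180.0, 0.0, -54.9]
force: [0.2, 0.2, -0.4]
opening: 0.0329
t 29.05 pos [0.474  0.2097 0.0652] rpy [-179.99    0.    -54.93] q [ 45.6  16.9 -31.7   0.  -41.3 -10.5]
row [ 0.0009  0.0007 -0.1448] [-0.0001  0.      0.0011] nrows 2.3168662453624838
```

```bash
python3 -m handwheel '[[0,0,-0.015,0,0,0],[0,0,-0.05,0,0,0],[0,0,-0.1,0,0,0],[0,0,-0.15,0,0,0],[0,0,-0.155,0,0,0],[0,0,-0.155,0,0,0]]'; python3 -c "
from h import *
go(.4613,-.3027,.22,-88)"
```

```text
clock: 29.8
tool_pos: [0.4737, 0.2095, 0.2208]
orientation: [-179.9, 0.0, -54.9]
force: [-0.4, -0.8, -1.9]
opening: 0.0331
t 29.8 pos [0.4737 0.2095 0.2208] rpy [-1.7994e+02  4.0000e-02 -5.4950e+01] q [ 45.6   6.7 -20.9  -0.  -62.4 -10.5]
row [4.122e-01 3.043e-01 2.000e-04] [-0.0009  0.0009  0.5769] nrows 8.197756944717874
```

```bash
python3 -m handwheel '[[0.03,0.022,0,0,0,0.04],[0.07,0.052,0,0,0,0.1],[0.11,0.081,0,0,0,0.2],[0.15,0.111,0,0,0,0.3],[0.19,0.14,0,0,0,0.4],[0.23,0.17,0,0,0,0.5],[0.27,0.2,0,0,0,0.577],[0.31,0.229,0,0,0,0.577]]'; python3 -c "
from h import *
go(.4613,-.3027,.22,-88)"
```

```text
clock: 30.8
tool_pos: [0.4634, -0.1772, 0.2187]
orientation: [179.8, 0.0, -88.1]
force: [1.4, 0.5, -1.9]
opening: 0.0329
t 30.8 pos [ 0.4634 -0.1772  0.2187] rpy [ 1.7984e+02  2.0000e-02 -8.8060e+01] q [  1.8   4.7 -23.4  -0.  -62.    0.1]
row [ 0.1253  0.0063 -0.0013] [ 0.0028  0.0003 -0.0011] nrows 2.0082054780694594
```

```bash
python3 -m handwheel '[[0.04,0.002,0,0,0,0],[0.08,0.004,0,0,0,0],[0.11,0.005,0,0,0,0],[0.119,0.006,0,0,0,0],[0.119,0.006,0,0,0,0],[0.119,0.006,0,0,0,0],[0.119,0.006,0,0,0,0]]'; python3 -c "
from h import *
go(.4613,-.3027,.0602,-88)"
```

```text
clock: 31.68
tool_pos: [0.4629, -0.294, 0.2203]
orientation: [-180.0, 0.0, -87.9]
force: [-1.0, -1.1, 0.2]
opening: 0.0332
t 31.675 pos [ 0.4629 -0.294   0.2203] rpy [-179.99    0.    -87.93] q [-12.    9.6 -17.4  -0.  -63.   14. ]
row [0.0087 0.0019 0.1601] [-0.0001  0.0001  0.0013] nrows 2.56537591832694
```

```bash
python3 -m handwheel '[[0.0087,0.0019,0.01,0,0,0],[0.0087,0.0019,0.04,0,0,0],[0.0087,0.0019,0.09,0,0,0],[0.0087,0.0019,0.13,0,0,0],[0.0087,0.0019,0.15,0,0,0],[0.0087,0.0019,0.16,0,0,0],[0.0087,0.0019,0.161,0,0,0],[0.0087,0.0019,0.161,0,0,0]]'; python3 -m handwheel '[[0,0,0,0,0,0],[0,0,0,0,0,0]]';  python3 -c "
from h import *
go(.4613,-.3027,.0572,-88)"
```

```text
clock: 32.67
tool_pos: [0.4618, -0.3038, 0.06]
orientation: [-179.9, -0.0, -88.0]
force: [0.4, -0.8, -0.8]
opening: 0.0324
clock: 32.92
tool_pos: [0.4615, -0.3037, 0.0599]
orientation: [-179.9, -0.0, -88.0]
force: [0.1, -0.6, -0.2]
opening: 0.0333
t 32.925 pos [ 0.4615 -0.3037  0.0599] rpy [-1.7993e+02 -2.0000e-02 -8.7990e+01] q [-13.   20.  -27.7   0.  -42.2  15. ]
row [-0.001   0.0002  0.0027] [-0.0012 -0.0004  0.0001] nrows 0.04585780124884751
```

```bash
python3 -m handwheel '[[-0.001,0,0.001,0,0,0],[-0.001,0,0.002,0,0,0],[-0.001,0,0.0025,0,0,0],[-0.001,0,0.0025,0,0,0]]';  python3 -m handwheel '[[0,0,0,0,0,0],[0,0,0,0,0,0],[0,0,0,0,0,0],[0,0,0,0,0,0],[0,0,0,0,0,0],[0,0,0,0,0,0]]' -1; python3 -m handwheel '[[0,0,-0.02,0,0,0],[0,0,-0.06,0,0,0],[0,0,-0.12,0,0,0],[0,0,-0.17,0,0,0],[0,0,-0.17,0,0,0]]'; python3 -m handwheel '[[-0.05,0,0,0,0,0],[-0.1,0,0,0,0,0],[-0.16,0,0,0,0,0],[-0.22,0,0,0,0,0],[-0.28,0,0,0,0,0],[-0.34,0,0,0,0,0],[-0.4,0,0,0,0,0],[-0.4,0,0,0,0,0]]'; python3 - <<'E'
from h import *
s=cam('top','pics/t8.png'); 
o=np.array([345,215]); img=crop(s,345,215,505,280)
cv2.imwrite('pics/t8r.png',img.copy())
for (x,y),h,k in zip([(.4563,-.1672),(.4588,-.2349),(.4613,-.3027),(.4638,-.3706)],[.078,.097,.097,.056],[0,0,0,1]):
    circ(s,img,x,y,h,.0215 if k else .01,(255,255,255),o); circ(s,img,x,y,.008,.02 if k else .017,(0,255,0),o)
cv2.imwrite('pics/t8c.png',img)
t=cam('side'); cv2.imwrite('pics/s8c.png',crop(t,250,220,410,370,5)[:600])
cv2.imwrite('pics/s8d.png',crop(t,270,250,370,370,5))
E
```

```text
clock: 33.42
tool_pos: [0.4612, -0.3026, 0.0571]
orientation: [-180.0, -0.0, -88.0]
force: [-0.6, 1.5, 5.3]
opening: 0.0332
clock: 34.17
tool_pos: [0.4611, -0.3026, 0.0567]
orientation: [180.0, 0.0, -88.0]
force: [0.8, 0.2, 0.1]
opening: 0.0858
clock: 34.8
tool_pos: [0.4633, -0.3035, 0.2314]
orientation: [-179.5, -0.2, -88.0]
force: [0.3, 0.9, -0.4]
opening: 0.0879
clock: 35.8
tool_pos: [0.4468, 0.1005, 0.2261]
orientation: [180.0, 0.0, -87.7]
force: [-0.3, -0.3, -0.3]
opening: 0.0875
```

View pics/t8c.png

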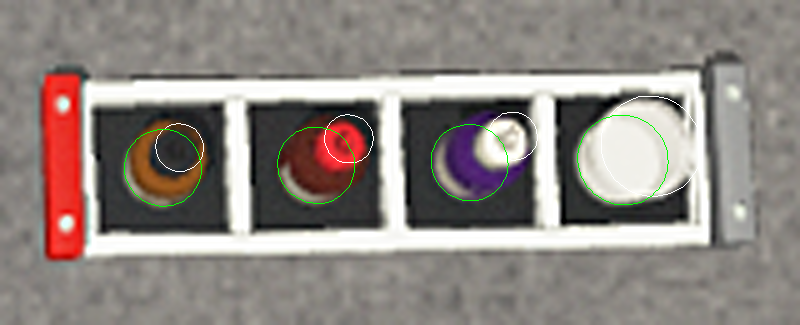

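View pics/s8d.png

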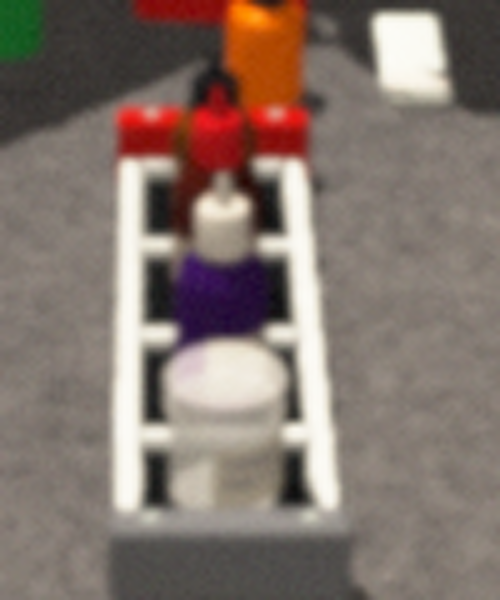

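View pics/t8.png

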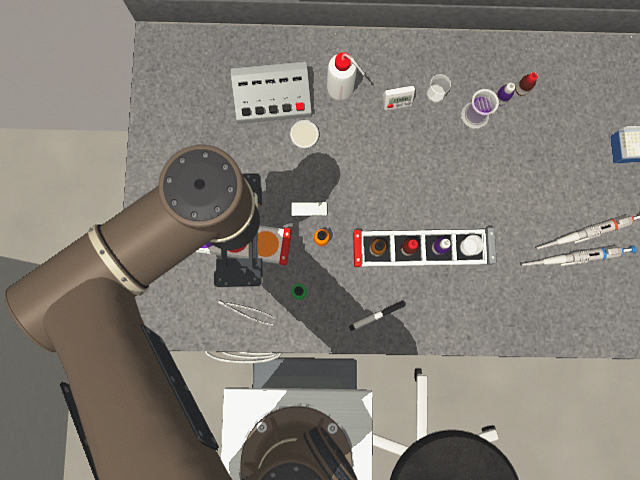

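```bash
python3 -m handwheel '[[0,0,0,0,0,0],[0,0,0,0,0,0],[0,0,0,0,0,0]]'; python3 -c "
from plant import ctrl
print(ctrl.close_job())"
```

```text
clock: 36.28
tool_pos: [0.4473, 0.0963, 0.2267]
orientation: [-180.0, 0.0, -88.1]
force: [0.8, 0.7, -0.8]
opening: 0.0875
the job is handed in; nothing more can be done
None
```

All four containers are in the staining rack, in the same order from the red end as on the storage rack: brown oil bottle, red stain, purple stain, specimen jar. I handed the job in at about 36 s of the 109 s allowed.

- **Final pictures:** The last top and side views show all four upright, each in its own pocket. An overlay of the pocket centres puts them about 2–5 mm from centre, against the 14 mm allowed. The gripper was empty and clear of the rack, at about 0.23 m.
- **Check that disagreed:** One rough pixel reading put the oil bottle about 6 mm off its pocket centre. The enlarged crops taken afterwards showed it closer to the middle, so I left it.
- **Contact:** The largest force I read at the end of a move was about 5 N, when the purple bottle touched the pocket floor.
- **Not measured:** I did not measure tilt, or how flat each container sits, beyond what the pictures show.

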